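# Stop the balance plate rocking

### The arm

A 6-joint arm with a two-finger parallel gripper is mounted at the origin on the work surface. World frame = base frame: x ahead of the robot, y to its left, z up, the work surface at z = 0. Lengths are in mm, angles in rad, forces in N, time in s.
With the tool pointing down it reaches from about 300 to 775 mm from the base axis. Payload 14.6 kg.
Tool frame: the origin (TCP) lies midway between the tips of the shut fingers; the grasp point (between the pads) lies grasp_offset behind it (grasp_offset is the distance from the TCP to the grasp point, in mm); z points along the fingers, y is the line along which they close (so a half turn about z gives the same grasp; the last joint's range is limited). The gripper opens to 94 mm and grips with 3 to 60 N. Pads are 16 mm wide; open, the fingers measure 119 mm over their backs; the gripper's body (75 mm by 177 mm) begins 78 mm behind the grasp point.
Start: joints at [1.073, 0.3, 1.521, -0, 1.321, -0.067], TCP at [229.675, 499.739, 205.446] pointing down, gripper open.
Joint ranges: [-3.03, 3.03], [-0.79, 2.21], [0.23, 2.52], [-1.04, 4.18], [0, 3.07], [-2.55, 2.55]. Speed limits (rad/s): [2.22, 2.22, 2.57, 3.14, 3.14, 3.14].

### API

Orientations are given as [roll, pitch, yaw] about the fixed x, y, z axes, in that order (R = Rz(yaw) Ry(pitch) Rx(roll)).
In Python, from cell import * gives the robot as it stands. The module is installed in compiled form; this text tells all that it offers.
- The arm moves only by the shell command python3 -m jog 'ROWS' [FORCE]. ROWS is JSON, a list of rows, each a list of 3 entries, a list of its own where there are three numbers: the finger opening in mm, from 0 to 94, then the shift along the tool's x, y, z in units of 50 mm (1.0 is 50 mm), then the turn about the tool's z in units of 180 degrees (1.0 is 180 degrees). In form: [[fingers, [dx, dy, dz], twist], ...]. A call has 1 to 20 rows; each row shifts and turns the commanded pose from where the row before left it, along the tool's axes as they then stand; what a row does not reach is not made up. A row lasts 1/10 s, in which the tool goes at most 50 mm and 8.59 degrees, less where a joint would pass 70% of its speed; a pose out of reach is approached as far as the arm can. A call with a number of a shift or a turn outside -1 to 1 is refused whole. A call with a gripper value outside its range is refused whole. The fingers move at their own pace and stop on an object; FORCE is the grip in N (left out, the last holds). Time passes only in rows, so rows that do not move let the fingers close. It gives the time, the measured TCP pose, the force, the opening and the grip force at its end, in the units of the state.
- read_state(): the state, without advancing time (a new reading comes with each control period).
- camera(name): name is "scene" or "top" or "wrist"; returns the picture (400x640x3 uint8, red, green, blue); there is no depth.
- calibration(name): a dict with "mtx" (3x3 intrinsics, pixels), "distortion" ([k1, k2, p1, p2, k3] as OpenCV has them; the pictures are not rectified), "cam_to_world" (4x4, takes a point from camera to world coordinates); the wrist camera has in their place "hand_eye" (4x4, takes a point from camera to tool coordinates, whose origin is the TCP and whose axes are the flange's). Camera axes: x right, y down, z forward; pixel columns grow to the right and rows downward; lengths in mm; the calibration is good to about 2 mm. A picture is of the moment at which its call begins: read the wrist's pose just before it. calibration takes no time and is no camera call.
- sign_off(): hands the job in; it is judged then, once.
Trained networks look in the newest picture that a camera, given by its name, has taken for a name from the list of things; names that differ only in an ending like _2 or _b are one class to them, and where a whole thing is asked for, a point or a joint stands for the part that bears it (a point fixed in the world has none). Each returns a list of dicts, best first, with "conf" (0 to 1); they miss things now and then, are a little off and sometimes report something else, mostly with a low value. They report only what shows in the picture. A call takes as long as a camera call.
- regions_of(camera, query): "pixels" (400x640 bool, what is visible of it) and "rect" ([centre column, centre row, width, height] in pixels, round what is visible of it).
The state is a dict: "clock": time; "joints": joint angles; "qd": joint speeds; "effort": joint torques, N m; "eef_pos": TCP position; "eef_rot": TCP orientation; "wrist_force": force on the tool from outside, world axes, zero at the start; "moment": the same for the moment, N m; "finger_gap": finger opening in mm; "finger_force": force on a finger pad.
Only numpy, scipy, OpenCV 4.12 (cv2) and the standard library are available. Lean on these libraries where they do the work, as an engineer would, in place of code of your own. Each camera call takes 0.05 s, during which the arm holds its last target. There are 200 camera calls.

### The job

The plate under the laboratory balance rocks at one corner. With closed fingertips press down on its corners, one after another, until you feel the one that gives, then press the hinged steel shim tab beside that corner down fully flat. Leave the other three shims standing, do not lift or shove the plate, and leave the weights and all other things where they are.

Things in the scene. Friction and masses are not known exactly. Their poses are not given: they have to be found in the camera images.
- stand: Fixed dark steel base of the balance stand, 230 x 250 x 6 mm, lying on the bench; origin at the centre of its underside, x axis pointing away from the robot (yaw within 0.3 rad), y to the left. Carries four feet and four hinged shims.
- plate: Loose aluminium plate 200 (x) x 180 (y) x 10 mm lying on four feet, underside 28 and top 38 mm above the bench, square with the stand; a cream balance (95 x 95 mm, steel pan 45 mm above the underside) is fixed on its middle; 0.85 kg. Origin: centre of underside. One corner, not visibly different, gives way 5 mm when pressed and springs back; three are firm. Which one varies.
- corner_nl (a point): Where to press the plate's near left corner (seen from the robot): on the top face, 82 mm in x and 73 mm in y from the plate's centre, 38 mm above the bench when level. 17 mm from the plate's edges, 25 mm or more from the balance. A firm corner stays put; the rocking one starts to give at 1 to 2 N and is down its full 5 mm by 5 N.
- corner_nr (a point): Where to press the plate's near right corner (seen from the robot): on the top face, 82 mm in x and 73 mm in y from the plate's centre, 38 mm above the bench when level. 17 mm from the plate's edges, 25 mm or more from the balance. A firm corner stays put; the rocking one starts to give at 1 to 2 N and is down its full 5 mm by 5 N.
- corner_fl (a point): Where to press the plate's far left corner (seen from the robot): on the top face, 82 mm in x and 73 mm in y from the plate's centre, 38 mm above the bench when level. 17 mm from the plate's edges, 25 mm or more from the balance. A firm corner stays put; the rocking one starts to give at 1 to 2 N and is down its full 5 mm by 5 N.
- corner_fr (a point): Where to press the plate's far right corner (seen from the robot): on the top face, 82 mm in x and 73 mm in y from the plate's centre, 38 mm above the bench when level. 17 mm from the plate's edges, 25 mm or more from the balance. A firm corner stays put; the rocking one starts to give at 1 to 2 N and is down its full 5 mm by 5 N.
- padtop_a (a point): Middle of the top of one of four rubber foot pads that look alike (26 mm diameter), hidden under the plate's corners, 80 mm in x and 70 mm in y from the stand's centre, top 28 mm above the bench. Which pad is under which corner varies. The pad under the rocking corner crushes by 5 mm when that corner is first pressed and stays down, though a weak spring lifts the plate again; the others never move. Not to be touched.
- padtop_b (a point): Middle of the top of one of four rubber foot pads that look alike (26 mm diameter), hidden under the plate's corners, 80 mm in x and 70 mm in y from the stand's centre, top 28 mm above the bench. Which pad is under which corner varies. The pad under the rocking corner crushes by 5 mm when that corner is first pressed and stays down, though a weak spring lifts the plate again; the others never move. Not to be touched.
- padtop_c (a point): Middle of the top of one of four rubber foot pads that look alike (26 mm diameter), hidden under the plate's corners, 80 mm in x and 70 mm in y from the stand's centre, top 28 mm above the bench. Which pad is under which corner varies. The pad under the rocking corner crushes by 5 mm when that corner is first pressed and stays down, though a weak spring lifts the plate again; the others never move. Not to be touched.
- padtop_d (a point): Middle of the top of one of four rubber foot pads that look alike (26 mm diameter), hidden under the plate's corners, 80 mm in x and 70 mm in y from the stand's centre, top 28 mm above the bench. Which pad is under which corner varies. The pad under the rocking corner crushes by 5 mm when that corner is first pressed and stays down, though a weak spring lifts the plate again; the others never move. Not to be touched.
- shim_nl (a joint): Angle of the near left corner's hinged steel shim: 0 to 0.05 rad tab standing up as found, 0.27 rad flat (level), at its stop. Hinge along the stand's x, 50 mm in x and 94 mm in y from the stand's centre, 18 mm above the bench. Pressing the outer tab down swings the inner nose up to the plate's underside. Stiff: about 7 N on the tab's middle moves it, 15 N is safe; it stays where left.
- tab_nl (a point): Where to press the near left corner's shim: middle of the top face of its steel tab (30 mm in x, 40 mm in y, 4 mm thick), which sticks out beyond the plate's left edge. 38 mm outward from the hinge, about 130 mm in y from the stand's centre, 40 mm beyond the plate's edge; about 30 mm above the bench standing up, 20 mm when flat. Turns with the shim.
- shim_nr (a joint): Angle of the near right corner's hinged steel shim: 0 to 0.05 rad tab standing up as found, 0.27 rad flat (level), at its stop. Hinge along the stand's x, 50 mm in x and 94 mm in y from the stand's centre, 18 mm above the bench. Pressing the outer tab down swings the inner nose up to the plate's underside. Stiff: about 7 N on the tab's middle moves it, 15 N is safe; it stays where left.
- tab_nr (a point): Where to press the near right corner's shim: middle of the top face of its steel tab (30 mm in x, 40 mm in y, 4 mm thick), which sticks out beyond the plate's right edge. 38 mm outward from the hinge, about 130 mm in y from the stand's centre, 40 mm beyond the plate's edge; about 30 mm above the bench standing up, 20 mm when flat. Turns with the shim.
- shim_fl (a joint): Angle of the far left corner's hinged steel shim: 0 to 0.05 rad tab standing up as found, 0.27 rad flat (level), at its stop. Hinge along the stand's x, 50 mm in x and 94 mm in y from the stand's centre, 18 mm above the bench. Pressing the outer tab down swings the inner nose up to the plate's underside. Stiff: about 7 N on the tab's middle moves it, 15 N is safe; it stays where left.
- tab_fl (a point): Where to press the far left corner's shim: middle of the top face of its steel tab (30 mm in x, 40 mm in y, 4 mm thick), which sticks out beyond the plate's left edge. 38 mm outward from the hinge, about 130 mm in y from the stand's centre, 40 mm beyond the plate's edge; about 30 mm above the bench standing up, 20 mm when flat. Turns with the shim.
- shim_fr (a joint): Angle of the far right corner's hinged steel shim: 0 to 0.05 rad tab standing up as found, 0.27 rad flat (level), at its stop. Hinge along the stand's x, 50 mm in x and 94 mm in y from the stand's centre, 18 mm above the bench. Pressing the outer tab down swings the inner nose up to the plate's underside. Stiff: about 7 N on the tab's middle moves it, 15 N is safe; it stays where left.
- tab_fr (a point): Where to press the far right corner's shim: middle of the top face of its steel tab (30 mm in x, 40 mm in y, 4 mm thick), which sticks out beyond the plate's right edge. 38 mm outward from the hinge, about 130 mm in y from the stand's centre, 40 mm beyond the plate's edge; about 30 mm above the bench standing up, 20 mm when flat. Turns with the shim.
- pan_weight: Steel weight with a grip knob, 22 mm diameter, 30 mm tall, standing on the balance's pan. Origin at the centre of its underside. A bystander: leave it alone.
- weight: Brass weight with a grip knob, 28 mm diameter, 40 mm tall, standing beside the stand on the left. Origin at the centre of its underside. A bystander: leave it alone.
- vial: Amber glass jar, 24 mm diameter, 45 mm tall, standing beside the stand on the right. Origin at the centre of its underside. A bystander: leave it alone.
- beaker: White cup, 54 mm diameter, 70 mm tall, standing beyond the stand. Origin at the centre of its underside. A bystander: leave it alone.
- carton: Blue box 100 x 70 x 50 mm, on the left. Origin at the centre of its underside. A bystander: leave it alone.
- reagent: White bottle, 60 mm diameter, 120 mm tall, on the right. Origin at the centre of its underside. A bystander: leave it alone.

How it is judged:
By the outcome, as a careful person would: the job done as asked, in the order asked, and still so for the second after the job is handed in, with the robot touching nothing.
It also fails if it takes over 64 s, if anything falls off the work surface, if the arm or the gripper's body presses on something with over 40 N, if the wrist force passes 120 N, or if a joint passes its speed limit or range.

## Working session

There is one attempt and no reset: what is moved stays moved. The work goes in short steps, Python scripts to look and compute and a shell command to move; the robot and the scene stay as the last step left them, time stands still between calls to the robot, and variables do not carry over. Pictures are saved under pics/ and viewed, at most 10 in all, crops included, and the job is handed in when it is done.

```bash
mkdir -p pics
cat > h.py <<'E'
from cell import *
import numpy as np, cv2
def ray(cam,px):
    c=calibration(cam);M=np.array(c["mtx"]);d=np.array(c["distortion"])
    T=np.array(c["cam_to_world"])
    u=cv2.undistortPoints(np.array(px,float).reshape(-1,1,2),M,d).reshape(-1,2)
    return T[:3,3],(T[:3,:3]@np.c_[u,np.ones(len(u))].T).T
def onz(cam,px,z):
    o,r=ray(cam,px); return o+r*((z-o[2])/r[:,2])[:,None]
def proj(cam,P):
    c=calibration(cam);T=np.linalg.inv(np.array(c["cam_to_world"]))
    return cv2.projectPoints(np.array(P,float),cv2.Rodrigues(T[:3,:3])[0],T[:3,3],np.array(c["mtx"]),np.array(c["distortion"]))[0].reshape(-1,2)
E
python3 - <<'E'
from h import *
s=read_state();print(s)
for n in("top","scene"):
    cv2.imwrite(f"pics/{n}0.png",camera(n)[:,:,::-1])
    for q in("plate","stand","shim_nl","weight","vial"):
        for r in regions_of(n,q)[:5]:
            k=np.argwhere(r["pixels"])[:,::-1].astype(np.float32)
            print(n,q,round(r["conf"],2),np.round(r["rect"]), [np.round(x,1) for x in cv2.minAreaRect(k)] if len(k)>5 else '')
E
```

```text
{'clock': 0.0, 'joints': array([ 1.07334548e+00,  3.00457591e-01,  1.52156456e+00,  9.88003560e-06,
        1.32065622e+00, -6.66031105e-02]), 'qd': array([ 0.00062911,  0.00030969, -0.00047761, -0.00162036, -0.00138334,
        0.00019347]), 'effort': array([-2.99133862e-03, -5.31815708e+01, -3.52731264e+01,  7.05914805e-02,
        2.45326204e-02, -8.67112180e-05]), 'eef_pos': array([229.58783467, 499.52084576, 204.90071826]), 'eef_rot': array([-3.14050998e+00, -8.18073662e-05,  2.71074242e+00]), 'wrist_force': array([0.09410754, 1.44415305, 0.1478417 ]), 'moment': array([-0.01563414, -0.02392039,  0.03403991]), 'finger_force': 0.0, 'finger_gap': 93.71708476127479}
top plate 0.56 [301. 217.  82.  87.] [array([298.5, 215.4]), array([74.3, 67.8]), np.float64(77.9)]
top plate 0.32 [252. 208.  20.  12.] [array([251. , 207.4]), array([11., 21.]), np.float64(78.7)]
top stand 0.89 [300. 220. 116. 101.] [array([298.6, 216.9]), array([ 83.5, 111.8]), np.float64(76.8)]
top shim_nl 0.72 [346. 223.  21.  14.] [array([346.2, 223.8]), array([ 9.8, 20.9]), np.float64(71.6)]
top shim_nl 0.53 [258.
[... 196 characters left out ...]
9 [230. 228.  12.   8.] [array([228.8, 228.8]), array([9.2, 8.5]), np.float64(45.0)]
scene stand 0.82 [327. 223. 120.  95.] [array([327.3, 217.2]), array([ 73.1, 109.9]), np.float64(56.8)]
scene stand 0.46 [450. 176.  40.  43.] [array([449.3, 174.8]), array([43.8, 30.4]), np.float64(45.0)]
scene stand 0.23 [374. 200.  16.  12.] [array([372.8, 201.3]), array([ 9.9, 16.3]), np.float64(45.0)]
scene shim_nl 0.47 [349. 182.  16.  14.] [array([347.9, 182.2]), array([ 9.5, 16.9]), np.float64(54.5)]
scene weight 0.49 [373. 200.  18.  12.] [array([371.5, 201.5]), array([ 9.9, 15.6]), np.float64(45.0)]
scene vial 0.65 [264. 255.  11.  18.] [array([263.9, 254.4]), array([17.6,  9.5]), np.float64(80.5)]
```

View pics/top0.png

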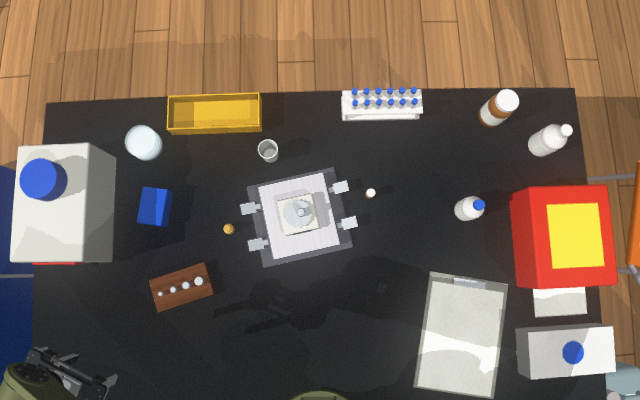

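View pics/scene0.png

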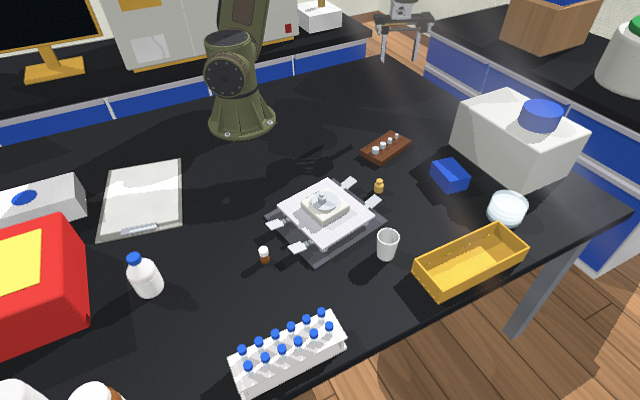

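The top view shows the plate centred near (298,216), with left tabs at (249,209) and (258,244), right tabs at (340,187) and (349,223), and the brass weight at (229,229). In the scene view nothing hides the stand.

```bash
cat >> h.py <<'E'
def fit(W,L):
    W=np.array(W)[:,:2];L=np.array(L,float);w=W-W.mean(0);l=L-L.mean(0)
    yaw=np.arctan2((l[:,0]*w[:,1]-l[:,1]*w[:,0]).sum(),(l*w).sum())
    c,s=np.cos(yaw),np.sin(yaw);R=np.array([[c,-s],[s,c]]);t=W.mean(0)-R@L.mean(0)
    return yaw,t,np.abs(W-(L@R.T+t)).max()
E
python3 - <<'E'
from h import *
L=[[50,130],[-50,130],[50,-130],[-50,-130]]
W=onz("top",[[249.5,208.8],[258,244],[340,187],[349,223]],30)
print(W.round(),fit(W,L))
print(onz("top",[[298.5,216.2]],38), onz("top",[[229,229],[371,193],[268,150]],30).round())
s=read_state();print(s["eef_pos"],s["eef_rot"])
c=calibration("wrist");print(np.round(c["hand_eye"],2),c["mtx"])
E
```

```text
[[604. 169.  30.]
 [509. 147.  30.]
 [657. -77.  30.]
 [558. -98.  30.]] (np.float64(0.2057794789286347), array([581.87197907,  35.08995718]), np.float64(5.32368491474881))
[[579.37676451  36.68740819  38.        ]] [[ 551.  225.   30.]
 [ 638. -161.   30.]
 [ 766.  117.   30.]]
[229.67193933 499.73754785 205.43235547] [-3.14157910e+00 -7.03448339e-06  2.71080629e+00]
[[  -0.     -0.97   -0.24   68.95]
 [   1.     -0.     -0.      0.47]
 [   0.     -0.24    0.97 -179.4 ]
 [   0.      0.      0.      1.  ]] [[322.735089     0.         323.24051644]
 [  0.         322.735089   203.75222583]
 [  0.           0.           1.        ]]
```

```bash
python3 -m jog '[[0,[-0.79,-0.42,0],0],[0,[-0.79,-0.42,0],0],[0,[-0.79,-0.42,0],0],[0,[-0.79,-0.42,0],0],[0,[-0.79,-0.42,0],0],[0,[-0.79,-0.42,0],0],[0,[-0.79,-0.42,0],0],[0,[-0.79,-0.42,0],0],[0,[-0.79,-0.42,0],0],[0,[-0.79,-0.42,0],0],[0,[-0.79,-0.42,0],0],[0,[-0.79,-0.42,0],0],[0,[-0.79,-0.42,0],0],[0,[0,0,0],0.0425],[0,[0,0,0],0.0425],[0,[0,0,0],0.0425],[0,[0,0,0],0.0425],[0,[0,0,0],0.0425],[0,[0,0,0],0.0425],[0,[0,0,0],0.0425]]' 20
python3 -m jog '[[0,[0,0,0],0],[0,[0,0,0],0]]'
python3 - <<'E'
from h import *
s=read_state();print(s["eef_pos"],s["eef_rot"],s["wrist_force"],s["finger_gap"])
cv2.imwrite("pics/w1.png",camera("wrist")[:,:,::-1])
for q in("plate","stand","shim_nl","tab_nl","weight"):
    for r in regions_of("wrist",q)[:5]:
        k=np.argwhere(r["pixels"])[:,::-1].astype(np.float32)
        print(q,round(r["conf"],2),np.round(r["rect"]), [np.round(x,1) for x in cv2.minAreaRect(k)] if len(k)>5 else '', k.mean(0))
E
```

```text
clock: 2.6
eef_pos: [582.2, 37.2, 205.4]
eef_rot: [-3.142, 0.0, 1.771]
wrist_force: [-0.5, 0.5, 0.1]
finger_gap: 0.2
finger_force: 0.0
clock: 2.8
eef_pos: [582.2, 37.3, 205.5]
eef_rot: [-3.142, -0.0, 1.78]
wrist_force: [-0.6, 0.1, 0.5]
finger_gap: 0.5
finger_force: 0.0
[582.24548424  37.25038855 205.45070918] [-3.14155945e+00 -2.81060958e-05  1.78017172e+00] [-0.61780946  0.13215163  0.45148431] 0.5160455018686426
plate 0.91 [326. 183. 196. 165.] [array([324.8, 182.1]), array([193.1, 162.7]), np.float64(0.5)] [325.0894  176.26993]
stand 0.86 [327. 157. 210. 227.] [array([325.4, 154.5]), array([208. , 228.4]), np.float64(0.4)] [323.7079   105.350815]
shim_nl 0.72 [279.  70.  30.  63.] [array([277.9,  70. ]), array([60.5, 30. ]), np.float64(88.1)] [278.15634  66.39255]
shim_nl 0.56 [327. 156. 213. 226.] [array([326., 154.]), array([228., 208.]), np.float64(90.0)] [324.00757  106.191154]
tab_nl 0.55 [278.  69.  31.  64.] [array([277.8,  69.4]), array([61.6, 32. ]), np.float64(88.2)] [278.357    65.71401]
weight 0.79 [337.   7.  27.  15.] [array([336.,   7.]), array([26., 14.]), np.float64(0.0)] [335.82858    5.869841]
```

View pics/w1.png

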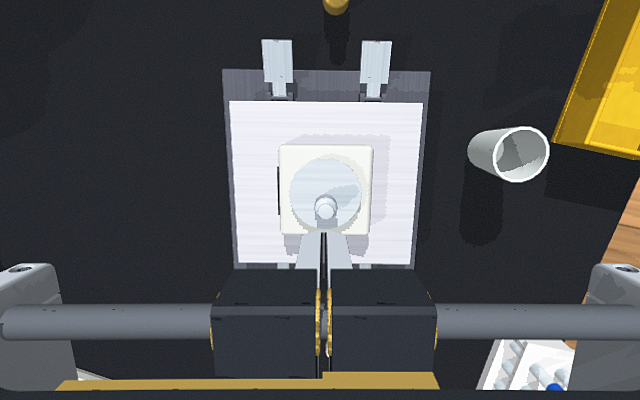

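The wrist view shows the plate with corners at about (230,101), (423,104), (411,265) and (237,263). The left tabs are at (277,62) and (376,63). The image's right is the far side, and the fingers hide part of the right edge.

```bash
cat >> h.py <<'E'
from scipy.spatial.transform import Rotation as Ro
def wz(px,z,s):
    c=calibration("wrist");T=np.eye(4);T[:3,:3]=Ro.from_euler("xyz",s["eef_rot"]).as_matrix();T[:3,3]=s["eef_pos"]
    T=T@np.array(c["hand_eye"])
    u=cv2.undistortPoints(np.array(px,float).reshape(-1,1,2),np.array(c["mtx"]),np.array(c["distortion"])).reshape(-1,2)
    r=(T[:3,:3]@np.c_[u,np.ones(len(u))].T).T
    return T[:3,3]+r*((z-T[2,3])/r[:,2])[:,None]
E
python3 - <<'E'
from h import *
s=read_state()
im=cv2.imread("pics/w1.png").min(2)
# edge finding along rows/cols: steepest bright step
def ex(row,lo,hi,sg):
    g=np.diff(cv2.GaussianBlur(im[row-2:row+3].astype(float),(1,5),0).mean(0))*sg; return lo+np.argmax(g[lo:hi])+.5
def ey(col,lo,hi,sg):
    g=np.diff(im[:,col-2:col+3].astype(float).mean(1))*sg; return lo+np.argmax(g[lo:hi])+.5
rows=range(115,255,10);cols=[245,255,265,275,290,305,320,335,350,385,400,410]
A=wz([[ex(r,225,250,1),r] for r in rows],38,s)[:,:2]
B=wz([[ex(r,400,430,-1),r] for r in rows],38,s)[:,:2]
C=wz([[c,ey(c,92,115,1)] for c in cols],38,s)[:,:2]
D=wz([[c,ey(c,255,272,-1)] for c in (243,255,265,385,400)],38,s)[:,:2]
P=[]
for n,q in zip("near far left right".split(),(A,B,C,D)):
    vx,vy,x,y=cv2.fitLine(q.astype(np.float32),cv2.DIST_HUBER,0,.01,.01).ravel(); P.append((x,y))
    print(n,round(float(np.arctan(vy/vx)),3),x,y, np.abs((q-[x,y])@[-vy,vx]).max())
L=wz([[277,66],[376,66]],27,s);print(L)
yaw=0.207
for yaw in(.19,.2,.21,.22):
    ux=np.array([np.cos(yaw),np.sin(yaw)]);uy=np.array([-ux[1],ux[0]])
    a,b,c,d=[np.array(p) for p in P]
    cx=(a@ux+b@ux)/2;cy=(c@uy+d@uy)/2
    print(yaw,cx*ux+cy*uy,b@ux-a@ux,c@uy-d@uy)
    print(' left tabs local',(L[:,:2]-(cx*ux+cy*uy))@np.c_[ux,uy])
E
```

```text
near -1.372 486.36224 21.959583 0.8443156436373829
far -1.375 680.0293 66.983376 0.552029284180847
left 0.193 558.0486 125.53427 0.4364010842626689
right 0.198 585.3858 -51.478485 0.08826955918489077
[[510.43078208 151.67153299  27.        ]
 [610.26409214 172.49718449  27.        ]]
0.19 [584.16684531  39.42220806] 198.68501012249817 178.99015342025203
 left tabs local [[-51.2098429  124.15502389]
 [ 50.75999991 125.75149324]]
0.2 [584.19205108  39.55667187] 198.7514527720365 178.9153533997602
 left tabs local [[-50.01717005 124.53413021]
 [ 51.96353874 125.11083831]]
0.21 [584.2145627   39.69161286] 198.7980204419231 178.82266199302398
 left tabs local [[-48.81949552 124.90078323]
 [ 53.16188127 124.4576724 ]]
0.22 [584.23437119  39.82697708] 198.82470847543 178.7120884691069
 left tabs local [[-47.61693908 125.25494627]
 [ 54.35490764 123.79206082]]
```

```bash
python3 -m jog '[[0,[0.505,-0.525,0],0],[0,[0.505,-0.525,0],0],[0,[0.505,-0.525,0],0],[0,[0,0,0.7],0],[0,[0,0,0.7],0],[0,[0,0,0.7],0],[0,[0,0,0.7],0],[0,[0,0,0.32],0],[0,[0,0,0],0],[0,[0,0,0],0]]'
python3 -m jog '[[0,[0,0,0.06],0],[0,[0,0,0.06],0],[0,[0,0,0.04],0],[0,[0,0,0],0]]'
python3 -m jog '[[0,[0,0,0.02],0],[0,[0,0,0],0]]'
```

```text
clock: 4.1
eef_pos: [490.1, 95.4, 50.1]
eef_rot: [3.141, 0.0, 1.777]
wrist_force: [0.5, 1.0, 0.0]
finger_gap: 0.5
finger_force: 0.0
clock: 4.5
eef_pos: [489.7, 95.3, 41.4]
eef_rot: [3.142, 0.0, 1.776]
wrist_force: [0.0, -0.1, 0.3]
finger_gap: 0.5
finger_force: 0.0
clock: 4.7
eef_pos: [489.7, 95.4, 40.4]
eef_rot: [-3.142, 0.0, 1.776]
wrist_force: [-0.4, -0.3, 0.6]
finger_gap: 0.6
finger_force: 0.0
```

```bash
python3 -m jog '[[0,[0,0,0.02],0],[0,[0,0,0.02],0],[0,[0,0,0],0]]'
python3 -m jog '[[0,[0,0,0.02],0],[0,[0,0,0],0]]'
python3 -m jog '[[0,[0,0,0.02],0],[0,[0,0,0],0]]'
```

```text
clock: 5.0
eef_pos: [489.7, 95.3, 38.4]
eef_rot: [-3.141, 0.0, 1.776]
wrist_force: [-1.0, -0.5, 0.4]
finger_gap: 0.5
finger_force: 0.0
clock: 5.2
eef_pos: [489.8, 95.4, 38.2]
eef_rot: [3.141, 0.0, 1.776]
wrist_force: [-5.0, -1.3, 12.0]
finger_gap: 0.5
finger_force: 6.1
clock: 5.4
eef_pos: [489.8, 95.4, 38.1]
eef_rot: [3.141, 0.0, 1.776]
wrist_force: [-11.4, -1.5, 25.2]
finger_gap: 0.3
finger_force: 12.8
```

```bash
python3 -m jog '[[0,[0,0,-0.2],0],[0,[0,0,-0.48],0],[0,[-0.73,0,0],0],[0,[-0.73,0,0],0],[0,[-0.73,0,0],0],[0,[-0.73,0,0],0],[0,[0,0,0.4],0],[0,[0,0,0.16],0],[0,[0,0,0],0],[0,[0,0,0],0]]'
python3 -m jog '[[0,[0,0,0.04],0],[0,[0,0,0.04],0],[0,[0,0,0],0]]'
python3 -m jog '[[0,[0,0,0.02],0],[0,[0,0,0],0]]'
```

```text
clock: 6.4
eef_pos: [519.6, -47.0, 42.8]
eef_rot: [-3.142, -0.0, 1.777]
wrist_force: [-0.3, -0.1, 0.5]
finger_gap: 0.4
finger_force: 0.0
clock: 6.7
eef_pos: [519.5, -47.3, 38.5]
eef_rot: [3.142, 0.0, 1.777]
wrist_force: [-0.2, 0.2, 0.1]
finger_gap: 0.8
finger_force: 0.0
clock: 6.9
eef_pos: [519.6, -47.5, 37.6]
eef_rot: [3.141, -0.0, 1.776]
wrist_force: [-2.4, 0.6, 1.6]
finger_gap: 0.4
finger_force: 0.8
```

```bash
python3 -m jog '[[0,[0,0,0.02],0],[0,[0,0,0],0]]'
python3 -m jog '[[0,[0,0,0.02],0],[0,[0,0,0],0]]'
```

```text
clock: 7.1
eef_pos: [519.5, -47.6, 36.5]
eef_rot: [3.142, 0.0, 1.776]
wrist_force: [-1.1, 0.2, 1.4]
finger_gap: 0.4
finger_force: 1.2
clock: 7.3
eef_pos: [519.5, -47.6, 35.4]
eef_rot: [-3.142, 0.0, 1.776]
wrist_force: [-1.4, -0.4, 2.4]
finger_gap: 0.7
finger_force: 1.3
```

```bash
python3 -m jog '[[0,[0,0,0.02],0],[0,[0,0,0.02],0],[0,[0,0,0],0]]'
python3 -m jog '[[0,[0,0,-0.1],0],[0,[0,0,-0.63],0],[0,[0,0,0],0],[0,[-0.575,0.3,0],0],[0,[-0.575,0.3,0],0],[0,[0,0,0.4],0],[0,[0,0,0],0],[0,[0,0,0],0]]'
python3 - <<'E'
from h import *
s=read_state();print(s["eef_pos"],s["eef_rot"])
cv2.imwrite("pics/w2.png",camera("wrist")[:,:,::-1])
t=camera("scene")[170:300,230:430,::-1];cv2.imwrite("pics/s2.png",cv2.resize(t,None,fx=4,fy=4,interpolation=3))
E
```

```text
clock: 7.6
eef_pos: [519.5, -47.7, 33.7]
eef_rot: [-3.142, 0.0, 1.776]
wrist_force: [-4.3, -1.2, 8.0]
finger_gap: 0.7
finger_force: 4.0
clock: 8.4
eef_pos: [560.1, -97.4, 49.6]
eef_rot: [-3.14, -0.001, 1.776]
wrist_force: [-0.6, -0.2, 0.5]
finger_gap: 0.6
finger_force: 0.0
[560.09408545 -97.41816847  49.61164392] [-3.14036032e+00 -6.56695832e-04  1.77630545e+00]
```

View pics/s2.png

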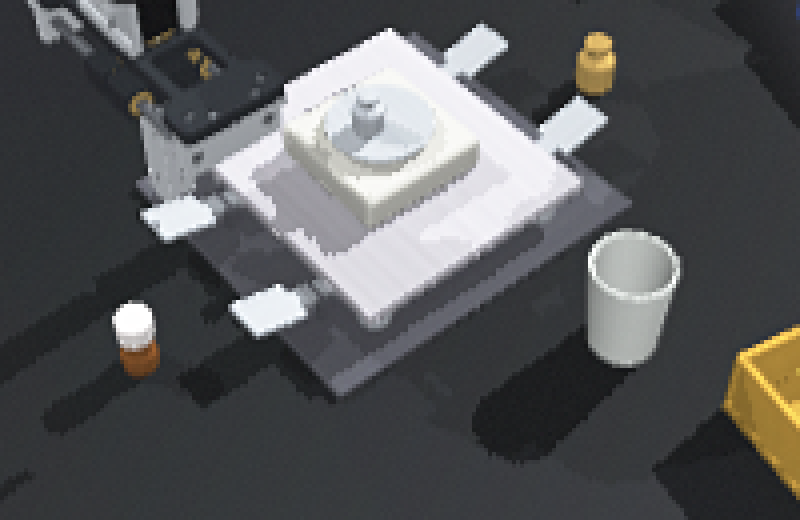

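The scene crop shows the fingertips at about (172,195), over the near right tab at (180,217). The plate and bystanders are unmoved.

```bash
python3 -m jog '[[0,[0,0,0.2],0],[0,[0,0,0.1],0],[0,[0,0,0.05],0],[0,[0,0,0],0]]'
python3 -m jog '[[0,[0,0,0.03],0],[0,[0,0,0.03],0],[0,[0,0,0.03],0],[0,[0,0,0],0]]'
```

```text
clock: 8.9
eef_pos: [560.4, -97.7, 32.0]
eef_rot: [-3.141, -0.0, 1.776]
wrist_force: [0.1, 0.2, 0.7]
finger_gap: 0.4
finger_force: 0.0
clock: 9.3
eef_pos: [560.9, -98.2, 28.5]
eef_rot: [3.141, 0.001, 1.776]
wrist_force: [-0.8, -2.0, 4.2]
finger_gap: 0.7
finger_force: 1.9
```

```bash
python3 -m jog '[[0,[0,0,0.03],0],[0,[0,0,0.03],0],[0,[0,0,0.03],0],[0,[0,0,0],0]]'
```

```text
clock: 9.7
eef_pos: [561.2, -98.4, 24.1]
eef_rot: [3.14, 0.001, 1.776]
wrist_force: [0.2, -2.1, 3.9]
finger_gap: 0.4
finger_force: 1.9
```

```bash
python3 -m jog '[[0,[0,0,0.03],0],[0,[0,0,0.03],0],[0,[0,0,0],0]]'
python3 -m jog '[[0,[0,0,0.02],0],[0,[0,0,0],0]]'
```

```text
clock: 10.0
eef_pos: [561.2, -98.4, 21.0]
eef_rot: [3.14, 0.001, 1.776]
wrist_force: [1.1, -3.7, 4.5]
finger_gap: 0.8
finger_force: 1.9
clock: 10.2
eef_pos: [561.2, -98.4, 20.2]
eef_rot: [3.14, 0.001, 1.776]
wrist_force: [1.0, -4.1, 6.1]
finger_gap: 0.8
finger_force: 2.9
```

```bash
python3 -m jog '[[0,[0,0,0.02],0],[0,[0,0,0],0]]'
```

```text
clock: 10.4
eef_pos: [561.4, -98.4, 19.9]
eef_rot: [3.14, 0.002, 1.776]
wrist_force: [-3.4, -3.7, 14.8]
finger_gap: 0.3
finger_force: 6.9
```

```bash
python3 -m jog '[[0,[0,0,0.004],0],[0,[0,0,0],0],[0,[0,0,0],0]]'
python3 -m jog '[[0,[0,0,-0.1],0],[0,[0,0,-0.6],0],[0,[0,0,-0.8],0],[0,[0,0,-0.8],0],[0,[-0.8,0,-0.6],0],[0,[-0.8,0,0],0],[0,[-0.8,0,0],0],[0,[0,0,0],0],[0,[0,0,0],0]]'
python3 - <<'E'
from h import *
t=camera("scene")[170:300,230:430,::-1];cv2.imwrite("pics/s3.png",cv2.resize(t,None,fx=4,fy=4,interpolation=3))
E
```

```text
clock: 10.7
eef_pos: [561.4, -98.4, 19.8]
eef_rot: [3.14, 0.002, 1.776]
wrist_force: [-4.5, -4.9, 16.5]
finger_gap: 0.3
finger_force: 7.9
clock: 11.6
eef_pos: [584.7, -215.4, 162.6]
eef_rot: [-3.141, -0.001, 1.775]
wrist_force: [0.3, -0.4, 0.4]
finger_gap: 0.6
finger_force: 0.0
```

View pics/s3.png

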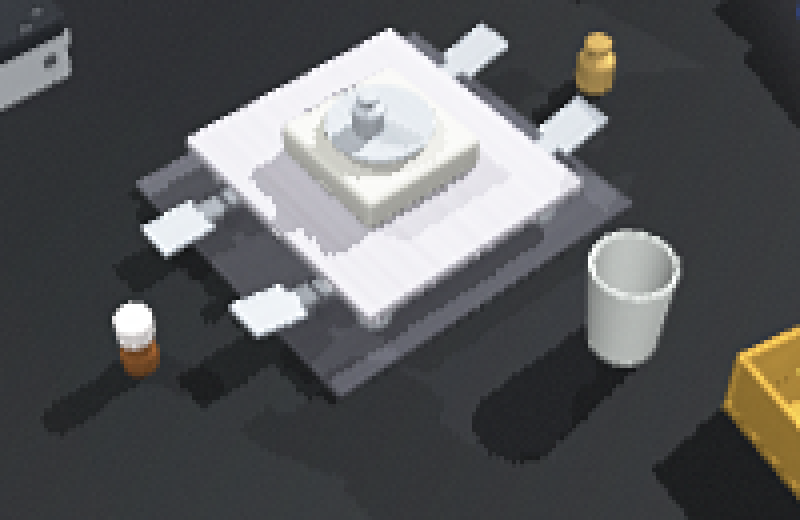

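The near right tab, now at (180,228) in the crop, lies lower and level, with its shadow close beneath it. The other three still stand, and the plate and weights are where they were.

```bash
python3 -c "
from cell import *
print(sign_off())"
```

```text
the job is handed in; nothing more can be done
None
```

The near right corner was the one that gave (near left was firm, and the far two were not pressed); I pressed its shim tab flat to its stop at about 20 mm, left the other three shims standing and everything else in place, and handed the job in at about 12 s.

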